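# Pin the column clamp shut and hold it

## Task

Fold the blue lid of the clamp down onto the steel column, free the orange-knobbed pin from its parking block (a quarter turn anticlockwise seen from above, to its stop, then straight up) and push it upright through the lid's hole into the base. A sprung pad lifts the lid a little, so press the pin home until its flange holds the lid fully shut, and finish like that: still gripping the knob and pressing, not letting go. Leave the column in its groove and the things around undisturbed.

Things in the scene. Friction and masses are not known exactly. Their poses are not given: they have to be found in the camera images.
- jig: the clamp's fixed lower half: aluminium block on a grey plate, 104 (x) x 136 (y) x 36 mm high, fixed to the bench. Origin: centre of its underside. The hinge runs along its own x at its +y edge; the pin hole is near its -y edge. The groove for the column runs along its x at y = +5 mm. Left of the bench (world y over 0.47) a tall instrument stands: keep the arm clear
- lid (a joint): angle of the blue lid about the hinge, rad: 0 = fully shut (level, rigid stop), grows as it opens upward; 1.0 to 1.45 at the start. It stays where it is left (about 2 N at the free edge moves it). Plate 96 mm along the hinge, from 4 to 122 mm from the hinge line, 10 mm thick. Left alone on the column it rests about 0.06 open; 5 to 6 N down at its hole shuts it
- lid_hinge (a point): the middle of the hinge line (which runs along the jig's x), 37 mm above the bench; axes as the jig. The lid's underside passes through the hinge line; two ribs 5 mm high run along its top near the sides
- lid_hole (a point): centre of the lid's pin hole at the lid's outer (upper) face, 105 mm from the hinge line; moves with the lid; z is the outer face's normal. Hole diameter 14 mm with a 2 mm chamfer, through 10 mm. With the lid shut the upper face is 47 mm above the bench
- jig_hole (a point): centre of the mouth of the base's pin hole, on top of the lower half, 36 mm above the bench; hole diameter 12.5 mm, 28 mm deep, vertical. Directly under the lid hole when the lid is down
- pin_grip (a point): centre of the pin's orange wing knob, 34 (pin's x) x 12 (pin's y) x 32 mm high; grip it across the 12 mm. Pin: 82 mm long, 60 g, upright (z up); shank 10 mm thick, 34 mm long, tapered tip; above it a flange 22 mm wide, 5 mm thick, with two ears along the pin's x (40 mm over both); 11 mm neck; knob
- pin_tip (a point): lowest point of the pin's shank, on its axis; axes as the pin. The flange's underside is 34 mm, the knob's lower edge 50 mm and the knob's centre 66 mm above it
- park: grey parking block for the pin, 60 (x) x 46 (y) x 40 mm high, fixed; origin under its centre. The pin's flange rests on its top, the ears under two steel lips at its +x and -x ends. At the start the pin's x is 0 to 0.15 rad anticlockwise of the block's x, and it cannot go clockwise or up; at 1.2 to 1.7 rad anticlockwise the ears are free and it lifts out; a stop blocks it near 1.75
- park_hole (a point): centre of the parking block's hole (36 mm deep) on its top face, 40 mm above the bench; the tops of the lips are 52 mm above the bench
- column_center (a point): centre of the steel chromatography column (144 mm long, 18 mm across) which lies loose in the clamp's groove on the sprung pad (stiffness 2.5 N/mm), along the jig's x; it stands about 5 mm above the groove's rim until the lid presses it down
- septa_pot: bystander: small white pot with orange lid, 40 mm across, 42 mm high; origin under its centre
- filter_tin: bystander: round tin with green lid, 58 mm across, 24 mm high; origin under its centre
- timer: bystander: white timer, 56x62x16 mm; origin under its centre
- amber_bottle: bystander: amber glass bottle with black cap, 52 mm across, 105 mm high; origin under its centre
There are look-alikes about, which are no part of the job. What is shaped like the part that bears pin_grip but black or purple is not meant.

How it is judged:
By the outcome, as a careful person would: the job done as asked, in the order asked, and still so for the second after the job is handed in, while the arm keeps its last pose, push and grip.
It also fails if it takes over 54 s, if anything falls off the work surface, if the arm or the gripper's body presses on something with over 40 N, if the wrist force passes 120 N, or if a joint passes its speed limit or range.

## Robot

A 7-joint arm with a two-finger parallel gripper is mounted at the origin on a cart in front of the work surface, level with it; the furniture and walls round the work are solid. World frame = base frame: x ahead of the robot, y to its left, z up, the work surface at z = 0. Lengths are in mm, angles in rad, forces in N, time in s.
With the tool pointing down it reaches from about 425 to 1025 mm from the base axis. Payload 9.4 kg.
Tool frame: the origin (TCP) lies at the very end of the fingers, on their centre line; the grasp point (between the pads) lies grip_depth behind it (grip_depth is the distance from the TCP to the grasp point, in mm); z points along the fingers, y is the line along which they close (so a half turn about z gives the same grasp; the last joint's range is limited). The gripper opens to 93 mm and grips with 3 to 60 N. Pads are 15 mm wide; open, the fingers measure 128 mm over their backs; the gripper's body (75 mm by 188 mm) begins 65 mm behind the grasp point.
Start: joints at [1.046, 0.599, -0.003, 1.599, 0.002, 0.943, -0.08], TCP at [313.903, -653.521, 198.018] pointing down, gripper open.
Joint ranges: [-2.57, 2.57], [-0.35, 1.97], [-1.29, 1.29], [0.11, 2.56], [-1.05, 4.19], [0.11, 1.86], [-2.63, 2.63]. Speed limits (rad/s): [2.22, 2.22, 3.01, 3.01, 3.14, 3.14, 3.14].

## Interface

Orientations are given as a 3x3 rotation matrix whose columns are the frame's x, y, z axes.
In Python, from bench import observe, get_image, camera_params, job_done, grip_depth gives the robot as it stands. The module is installed in compiled form; this text tells all that it offers.
- The arm moves only by the tool send_rows, never from a script. Its argument "series" is a list of rows, each a list of 2 entries, a list of its own where there are three numbers: the shift along the tool's x, y, z scaled (see below), then the turn, a rotation vector about the tool's x, y, z scaled (see below). In form: [[[tx, ty, tz], [wx, wy, wz]], ...]. A call has 1 to 5 rows; each row is the pose to reach, as a shift and turn from the pose commanded when the call began, along the tool's axes at that moment, turning the shorter way round; what a row does not reach only later rows make up. The controller multiplies each number of a shift by 100 mm and each number of a turn by pi rad. A row lasts 1/12 s, in which the tool goes at most 41.7 mm and 7.16 degrees, less where a joint would pass 70% of its speed; a pose out of reach is approached as far as the arm can. A call with a number of a shift or a turn outside -1 to 1 is refused whole. A call with a gripper value outside its range is refused whole. "fingers" is the finger opening in mm, from 0 to 93, set as the call begins (left out, the last holds). The fingers move at their own pace and stop on an object; "force" is the grip in N (left out, the last holds). Time passes only in rows, so rows that repeat a pose let the fingers close. It gives the time, the measured TCP pose, the force, the opening and the grip force at its end, in the units of the state.
- observe(): the state, without advancing time (a new reading comes with each control period).
- get_image(name): name is "scene" or "top" or "wrist"; returns the picture (420x560x3 uint8, red, green, blue); there is no depth.
- camera_params(name): a dict with "intrinsics" (3x3 intrinsics, pixels), "pose" (4x4, takes a point from camera to world coordinates); the wrist camera has in their place "tool_from_camera" (4x4, takes a point from camera to tool coordinates, whose origin is the TCP and whose axes are the flange's). Camera axes: x right, y down, z forward; pixel columns grow to the right and rows downward; lengths in mm; the calibration is good to about 2 mm. A picture is of the moment at which its call begins: read the wrist's pose just before it. camera_params takes no time and is no camera call.
- job_done(): hands the job in; it is judged then, once.
The state is a dict: "time_s": time; "joints": joint angles; "joint_velocities": joint speeds; "joint_torque": joint torques, N m; "ee_pos": TCP position; "orientation": TCP orientation; "ft_force": force on the tool from outside, world axes, zero at the start; "moment": the same for the moment, N m; "opening": opening from 0.0 (shut) to 1.0 (fully open); "gripper_force": force on a finger pad.
Only numpy, scipy, OpenCV 4.12 (cv2) and the standard library are available. Lean on these libraries where they do the work, as an engineer would, in place of code of your own. Each camera call takes 0.05 s, during which the arm holds its last target. There are 200 camera calls.

## Working session

There is one attempt and no reset: what is moved stays moved. The work goes in short steps, Python scripts to look and compute and a tool call to move; the robot and the scene stay as the last step left them, time stands still between calls to the robot, and variables do not carry over. Pictures are saved under pics/ and viewed, at most 10 in all, crops included, and the job is handed in when it is done.

Besides the shell and the picture viewer there is one more tool, called after ">>>" as name(argument=value, ...) on one line, values as JSON. send_rows: Moves the arm, as the interface text tells. Its arguments: {"type":"object","properties":{"series":{"type":"array"},"fingers":{"type":"number"},"force":{"type":"number"}},"required":["series"]}

```bash
mkdir -p pics; python3 - <<'E'
from bench import *
import cv2,numpy as np
for n in ("scene","top"):
    im=get_image(n); cv2.imwrite(f"pics/{n}0.png",im[:,:,::-1])
    p=camera_params(n); print(n,np.round(p["intrinsics"],1).tolist(),np.round(p["pose"],3).tolist())
p=camera_params("wrist");print(np.round(p["intrinsics"],1).tolist(),np.round(p["tool_from_camera"],3).tolist())
s=observe();print({k:np.round(v,3).tolist() for k,v in s.items()}, grip_depth() if callable(grip_depth) else grip_depth)
E
```

```text
scene [[424.9, 0.0, 282.9], [0.0, 424.9, 204.1], [0.0, 0.0, 1.0]] [[-0.551, -0.654, 0.519, 19.962], [-0.835, 0.422, -0.354, 421.922], [0.013, -0.628, -0.778, 852.171], [0.0, 0.0, 0.0, 1.0]]
top [[423.4, 0.0, 273.6], [0.0, 423.4, 207.5], [0.0, 0.0, 1.0]] [[0.002, -0.997, 0.073, 470.76], [-1.0, -0.002, -0.006, 69.704], [0.006, -0.073, -0.997, 1129.673], [0.0, 0.0, 0.0, 1.0]]
[[340.4, 0.0, 279.8], [0.0, 340.4, 203.9], [0.0, 0.0, 1.0]] [[0.001, -0.955, -0.298, 84.994], [1.0, 0.001, 0.001, 0.396], [-0.001, -0.298, 0.955, -186.587], [0.0, 0.0, 0.0, 1.0]]
{'time_s': 0.1, 'joints': [1.046, 0.6, -0.003, 1.6, 0.002, 0.943, -0.08], 'joint_velocities': [-0.001, -0.002, -0.0, -0.003, 0.002, 0.0, 0.001], 'joint_torque': [0.004, -76.655, 1.502, -25.293, -0.052, 0.014, 0.0], 'ee_pos': [313.686, -653.109, 197.26], 'orientation': [[0.901, 0.433, -0.001], [0.433, -0.901, 0.001], [-0.0, -0.001, -1.0]], 'ft_force': [-0.059, -0.199, -0.781], 'moment': [0.025, -0.007, 0.011], 'gripper_force': 0.0, 'opening': 0.999} 18.8
```

View pics/scene0.png

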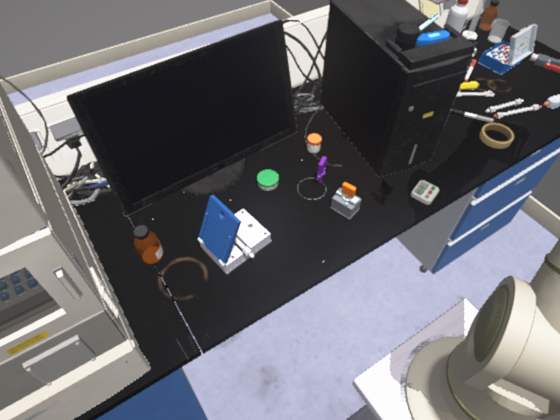

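View pics/top0.png

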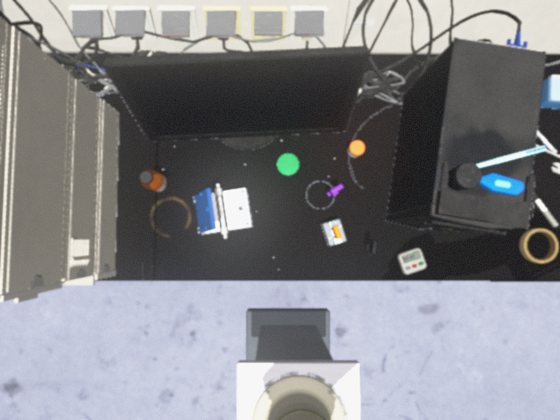

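The scene view shows the clamp with its blue lid at (235,240) and the parking block with the orange knob at (347,195). The top view shows the clamp at (222,212), the block and orange knob at (334,232), the pot at (357,148), the tin at (288,164), the timer at (412,261) and the bottle at (153,180).

Candidates for the pin in the top view: orange knob (336,231), purple (335,189), black (372,243). The orange one sits in the grey block, so it fits the description. I'll confirm it in an enlarged crop.

```bash
cat > h.py <<'E'
from bench import *
import cv2,numpy as np
def cam(n,s=None):
    p=camera_params(n); K=np.array(p["intrinsics"])
    if n=="wrist":
        T=np.eye(4);T[:3,:3]=s["orientation"];T[:3,3]=s["ee_pos"]; T=T@np.array(p["tool_from_camera"])
    else: T=np.array(p["pose"])
    return K,T
def ray(c,uv,z):
    K,T=c; d=T[:3,:3]@np.linalg.solve(K,[uv[0],uv[1],1]); o=T[:3,3]
    return o+d*(z-o[2])/d[2]
def proj(c,P):
    K,T=c; q=K@(T[:3,:3].T@(np.array(P,float)-T[:3,3])); return q[:2]/q[2]
E
python3 - <<'E'
from h import *
im=cv2.imread("pics/top0.png")
a=cv2.resize(im[170:255,180:260],None,fx=5,fy=5,interpolation=cv2.INTER_CUBIC)
b=cv2.resize(im[170:255,315:390],None,fx=5,fy=5,interpolation=cv2.INTER_CUBIC)
cv2.imwrite("pics/crop0.png",np.hstack([a,b]))
c=cam("top")
for n,uv,z in [("park knob",(336,231),92),("jig hole",(240,208),36),("bottle",(148,177),105),("tin",(288,164),24),("pot",(357,148),42),("purple",(335,189),20),("timer",(412,261),16),("black",(372,243),20)]: print(n,ray(c,uv,z).round())
E
```

```text
park knob [489. -89.  92.]
jig hole [549. 150.  36.]
bottle [619. 370. 105.]
tin [667.  25.  24.]
pot [ 706. -154.   42.]
purple [601. -99.  20.]
timer [ 412. -299.   16.]
black [ 459. -194.   20.]
```

View pics/crop0.png

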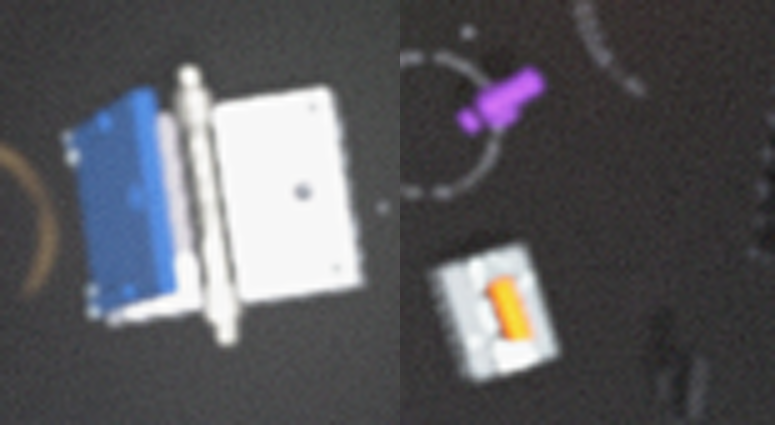

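The crop confirms it: the orange knob at full-image (336.5,231.5) sits in the grey block, and the purple look-alike lies free on the bench at (335,189). The jig hole is at (240.5,208). The column runs from (218,185) to (225.5,238), which puts the jig's yaw near 0.14 rad.

```bash
cat >> h.py <<'E'
def plan(wps,s=None):
    """wps: (x,y,z,angle of tool y or None); prints shifts/turns per 3-row call, tool upright"""
    s=s or observe(); R=np.array(s["orientation"]);p=np.array(s["ee_pos"])
    from scipy.spatial.transform import Rotation as Ro
    def Rd(a): return np.array([[-np.sin(a),np.cos(a),0],[np.cos(a),np.sin(a),0],[0,0,-1]]).T
    def Rd(a):
        y=np.array([np.cos(a),np.sin(a),0]);z=np.array([0,0,-1.]);return np.c_[np.cross(y,z),y,z]
    a=np.arctan2(R[1,1],R[0,1]); 
    for w in wps:
        q=np.array(w[:3],float); b=a if w[3] is None else w[3]
        d=(b-a+np.pi)%(2*np.pi)-np.pi
        sh0=R.T@(q-p); n=max(1,int(np.ceil(np.abs(sh0).max()/100)),int(np.ceil(abs(d)/0.62)))
        for i in range(n):
            R2=Rd(a+d*(i+1)/n); p2=p+(q-p)/(n-i)
            sh=R.T@(p2-p)/100; t=Ro.from_matrix(R.T@R2).as_rotvec()/np.pi
            rows=int(np.ceil(max(np.linalg.norm(sh)*100/41.7,np.linalg.norm(t)*180/7.16)-.02))
            print(p2.round().tolist(),"shift",sh.round(3).tolist(),"turn",t.round(4).tolist(),"rows",rows)
            R,p=R2,p2
        a=b
E
python3 - <<'E'
from h import *
c=cam("scene")
for uv in [(395,175),(323,100),(297,130),(130,205),(255,215)]: print(uv,ray(c,uv,0).round())
# lid angle: free-edge corners, jig frame guess
t=cam("top")
hole=ray(t,(240.6,208.1),36);yw=.14
X=np.array([np.cos(yw),np.sin(yw),0]);Y=np.array([-np.sin(yw),np.cos(yw),0]);h=hole+105*Y;h[2]=37
print("hole",hole.round(1),"hinge",h.round(1))
for th in (1.0,1.15,1.3,1.45):
    e=h-Y*122*np.cos(th);e[2]=37+122*np.sin(th)
    print(th,[proj(cc,e+sx*48*X).round(1).tolist() for cc in (t,c) for sx in (1,-1)])
plan([(340,-400,190,None),(420,-130,190,-1.12),(455,60,190,-.5),(510,200,220,.14),(528,310,220,.14)])
E
```

```text
(395, 175) [ 507. -280.    0.]
(323, 100) [ 877. -311.    0.]
(297, 130) [ 803. -159.    0.]
(130, 205) [798. 364.   0.]
(255, 215) [597. 113.   0.]
hole [548.8 148.7  36. ] hinge [534.1 252.7  37. ]
1.0 [[218.2, 187.1], [223.5, 227.5], [222.1, 194.0], [249.5, 220.6]]
1.15 [[210.9, 187.6], [216.2, 228.4], [215.7, 195.1], [243.2, 222.1]]
1.3 [[203.2, 188.2], [208.4, 229.4], [208.8, 197.3], [236.3, 224.8]]
1.45 [[195.2, 189.1], [200.4, 230.4], [201.5, 200.5], [229.0, 228.5]]
[322.0, -569.0, 195.0] shift [0.444, -0.722, 0.025] turn [-0.0004, 0.0, 0.0] rows 3
[331.0, -484.0, 192.0] shift [0.444, -0.722, 0.024] turn [0.0, 0.0, 0.0] rows 3
[340.0, -400.0, 190.0] shift [0.444, -0.722, 0.024] turn [0.0, 0.0, 0.0] rows 3
[367.0, -310.0, 190.0] shift [0.63, -0.696, 0.0] turn [0.0, 0.0, -0.0003] rows 3
[393.0, -220.0, 190.0] shift [0.631, -0.695, 0.0] turn [0.0, 0.0, -0.0003] rows 3
[420.0, -130.0, 190.0] shift [0.631, -0.695, 0.0] turn [0.0, 0.0, -0.0003] rows 3
[438.0, -35.0, 190.0] shift [0.571, -0.779, 0.0] turn [0.0, 0.0, -0.0987] rows 3
[455.0, 60.0, 190.0] shift [0.782, -0.567, 0.0] turn [0.0, 0.0, -0.0987] rows 3
[482.0, 130.0, 205.0] shift [0.746, -0.094, -0.15] turn [0.0, 0.0, -0.1019] rows 3
[510.0, 200.0, 220.0] shift [0.738, 0.145, -0.15] turn [0.0, 0.0, -0.1019] rows 3
[519.0, 255.0, 220.0] shift [0.532, 0.166, 0.0] turn [0.0, 0.0, 0.0] rows 2
[528.0, 310.0, 220.0] shift [0.532, 0.166, 0.0] turn [0.0, 0.0, 0.0] rows 2
```

>>> send_rows(series=[[[0.444, -0.722, 0.025], [0, 0, 0]], [[0.444, -0.722, 0.025], [0, 0, 0]], [[0.444, -0.722, 0.025], [0, 0, 0]]], fingers=0, force=20)

```text
time_s: 0.35
ee_pos: [323.9, -561.1, 194.4]
orientation: [[0.899, 0.437, -0.001], [0.437, -0.899, 0.007], [0.002, -0.007, -1.0]]
ft_force: [0.2, 0.2, -0.4]
opening: 0.834
gripper_force: 0.0
```

>>> send_rows(series=[[[0.444, -0.722, 0.025], [0, 0, 0]], [[0.444, -0.722, 0.025], [0, 0, 0]], [[0.444, -0.722, 0.025], [0, 0, 0]]])

```text
time_s: 0.6
ee_pos: [332.3, -477.1, 192.4]
orientation: [[0.899, 0.438, -0.001], [0.438, -0.899, 0.006], [0.001, -0.006, -1.0]]
ft_force: [-0.1, -0.5, -0.5]
opening: 0.617
gripper_force: 0.0
```

>>> send_rows(series=[[[0.444, -0.722, 0.025], [0, 0, 0]], [[0.444, -0.722, 0.025], [0, 0, 0]], [[0.444, -0.722, 0.025], [0, 0, 0]]])

```text
time_s: 0.85
ee_pos: [340.6, -393.4, 190.0]
orientation: [[0.899, 0.438, -0.002], [0.438, -0.899, 0.005], [0.001, -0.005, -1.0]]
ft_force: [-0.2, 0.3, -0.1]
opening: 0.403
gripper_force: 0.0
```

>>> send_rows(series=[[[0.63, -0.696, 0], [0, 0, 0]], [[0.63, -0.696, 0], [0, 0, 0]], [[0.63, -0.696, 0], [0, 0, 0]]])

```text
time_s: 1.1
ee_pos: [368.1, -305.5, 190.4]
orientation: [[0.899, 0.438, -0.0], [0.438, -0.899, 0.002], [0.001, -0.002, -1.0]]
ft_force: [0.3, 0.4, 0.5]
opening: 0.192
gripper_force: 0.0
```

>>> send_rows(series=[[[0.63, -0.696, 0], [0, 0, 0]], [[0.63, -0.696, 0], [0, 0, 0]], [[0.63, -0.696, 0], [0, 0, 0]]])

```text
time_s: 1.35
ee_pos: [394.9, -215.7, 190.5]
orientation: [[0.899, 0.438, 0.0], [0.438, -0.899, 0.002], [0.001, -0.002, -1.0]]
ft_force: [0.5, -0.1, -0.4]
opening: 0.012
gripper_force: 0.0
```

>>> send_rows(series=[[[0.63, -0.696, 0], [0, 0, 0]], [[0.63, -0.696, 0], [0, 0, 0]], [[0.63, -0.696, 0], [0, 0, 0]], [[0.63, -0.696, 0], [0, 0, 0]]])

```text
time_s: 1.68
ee_pos: [421.5, -127.7, 190.6]
orientation: [[0.899, 0.438, 0.0], [0.438, -0.899, 0.001], [0.001, -0.001, -1.0]]
ft_force: [-0.1, 0.3, -0.2]
opening: 0.0
gripper_force: 0.0
```

```bash
python3 - <<'E'
from h import *
s=observe();im=get_image("wrist");cv2.imwrite("pics/w1.png",im[:,:,::-1])
import pickle;pickle.dump(s,open("w1.pkl","wb"))
plan([(455,60,200,-.5),(532,268,220,.14),(532,268,128,.14)])
E
```

```text
[438.0, -35.0, 195.0] shift [0.568, -0.779, -0.047] turn [-0.0, 0.0, -0.0986] rows 3
[455.0, 60.0, 200.0] shift [0.778, -0.569, -0.047] turn [0.0, 0.0, -0.0986] rows 3
[481.0, 129.0, 207.0] shift [0.732, -0.107, -0.067] turn [0.0, 0.0, -0.0679] rows 2
[506.0, 199.0, 213.0] shift [0.738, 0.05, -0.067] turn [0.0, 0.0, -0.0679] rows 2
[532.0, 268.0, 220.0] shift [0.71, 0.205, -0.067] turn [0.0, 0.0, -0.0679] rows 2
[532.0, 268.0, 128.0] shift [0.0, 0.0, 0.92] turn [0.0, 0.0, 0.0] rows 3
```

View pics/w1.png

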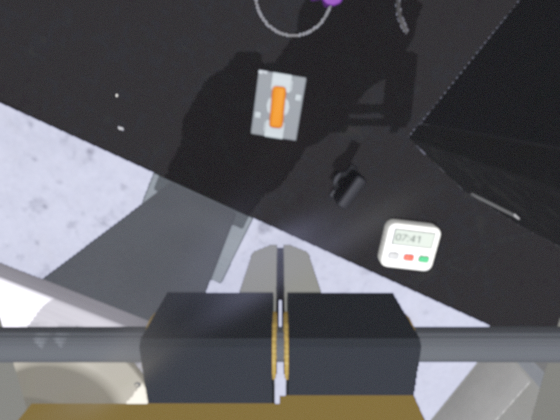

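The wrist view shows the block with corners near (259,70), (306,76), (297,140) and (251,136), the orange knob top from (279,88) to (276,127), the black look-alike at (347,187) and the timer at (408,246). Next I'll go behind the lid.

```bash
python3 - <<'E'
from h import *
import pickle
s=pickle.load(open("w1.pkl","rb"));c=cam("wrist",s)
P=[ray(c,u,40) for u in [(259,70),(306,76),(297,140),(251,136)]]
print(np.round(P,1).tolist(),np.mean(P,0).round(1),[np.linalg.norm(P[i]-P[i-3])for i in range(4)])
a,b=ray(c,(279,87),88),ray(c,(276.5,128),88);print(a,b,(a+b)/2,np.arctan2(*(a-b)[1::-1]))
im=cv2.imread("pics/w1.png");hsv=cv2.cvtColor(im,cv2.COLOR_BGR2HSV)
m=cv2.inRange(hsv,(3,150,120),(18,255,255));m[200:]=0
n,l,st,ce=cv2.connectedComponentsWithStats(m);i=1+np.argmax(st[1:,4]);cn=np.argwhere(l==i)[:,::-1].astype(np.float32)
r=cv2.minAreaRect(cn);print(r,ray(c,r[0],84))
E
```

```text
[[511.7, -63.0, 40.0], [526.1, -104.4, 40.0], [470.0, -123.5, 40.0], [453.7, -81.4, 40.0]] [490.4 -93.1  40. ] [np.float64(43.8659264709821), np.float64(59.290238335391784), np.float64(45.154316192219355), np.float64(60.80370194925509)]
[505.21829484 -86.80383146  88.        ] [475.30071405 -99.09254481  88.        ] [490.25950444 -92.94818814  88.        ] 0.3897410475751377
((277.03564453125, 106.59005737304688), (12.214775085449219, 39.37316131591797), 4.969740867614746) [490.80676622 -92.01911658  84.        ]
```

>>> send_rows(series=[[[0.568, -0.779, -0.047], [0, 0, -0.099]], [[0.568, -0.779, -0.047], [0, 0, -0.099]], [[0.568, -0.779, -0.047], [0, 0, -0.099]]])

```text
time_s: 1.98
ee_pos: [438.8, -32.9, 195.6]
orientation: [[0.72, 0.694, 0.001], [0.694, -0.72, 0.001], [0.002, 0.0, -1.0]]
ft_force: [1.1, 1.0, 0.8]
opening: 0.009
gripper_force: 0.0
```

>>> send_rows(series=[[[0.778, -0.569, -0.047], [0, 0, -0.099]], [[0.778, -0.569, -0.047], [0, 0, -0.099]], [[0.778, -0.569, -0.047], [0, 0, -0.099]]])

```text
time_s: 2.23
ee_pos: [456.5, 62.7, 200.4]
orientation: [[0.472, 0.882, 0.002], [0.882, -0.472, 0.002], [0.003, 0.001, -1.0]]
ft_force: [0.8, -0.1, -0.2]
opening: 0.008
gripper_force: 0.0
```

>>> send_rows(series=[[[0.732, -0.107, -0.067], [0, 0, -0.068]], [[0.732, -0.107, -0.067], [0, 0, -0.068]]])

```text
time_s: 2.4
ee_pos: [481.7, 128.3, 206.8]
orientation: [[0.28, 0.96, 0.0], [0.96, -0.28, -0.001], [-0.0, 0.0, -1.0]]
ft_force: [1.2, -0.4, 0.2]
opening: 0.007
gripper_force: 0.0
```

>>> send_rows(series=[[[0.738, 0.05, -0.067], [0, 0, -0.068]], [[0.738, 0.05, -0.067], [0, 0, -0.068]]])

```text
time_s: 2.57
ee_pos: [508.0, 198.3, 213.5]
orientation: [[0.069, 0.998, 0.0], [0.998, -0.069, 0.0], [0.0, 0.0, -1.0]]
ft_force: [0.9, -0.5, -0.3]
opening: 0.002
gripper_force: 0.0
```

>>> send_rows(series=[[[0.71, 0.205, -0.067], [0, 0, -0.068]], [[0.71, 0.205, -0.067], [0, 0, -0.068]], [[0.71, 0.205, -0.067], [0, 0, -0.068]], [[0.71, 0.205, -0.067], [0, 0, -0.068]]])

```text
time_s: 2.9
ee_pos: [533.0, 266.7, 219.3]
orientation: [[-0.139, 0.99, -0.001], [0.99, 0.139, -0.0], [0.0, -0.001, -1.0]]
ft_force: [0.2, -0.7, 0.3]
opening: 0.001
gripper_force: 0.0
```

>>> send_rows(series=[[[0, 0, 0.92], [0, 0, 0]], [[0, 0, 0.92], [0, 0, 0]], [[0, 0, 0.92], [0, 0, 0]], [[0, 0, 0.92], [0, 0, 0]]])

```text
time_s: 3.23
ee_pos: [530.8, 263.5, 125.5]
orientation: [[-0.137, 0.991, -0.005], [0.991, 0.137, -0.004], [-0.004, -0.006, -1.0]]
ft_force: [-0.3, 0.4, -0.4]
opening: 0.0
gripper_force: 0.0
```

>>> send_rows(series=[[[-0.11, 0, 0.0], [0, 0, 0]], [[-0.22, 0, 0.006], [0, 0, 0]], [[-0.29, 0, 0.02], [0, 0, 0]], [[-0.352, 0, 0.037], [0, 0, 0]], [[-0.415, 0, 0.062], [0, 0, 0]]])

```text
time_s: 3.65
ee_pos: [538.7, 224.9, 123.0]
orientation: [[-0.138, 0.99, 0.002], [0.99, 0.138, 0.001], [0.0, 0.002, -1.0]]
ft_force: [-0.6, 0.8, 0.7]
opening: 0.006
gripper_force: 0.4
```

>>> send_rows(series=[[[-0.062, 0, 0.027], [0, 0, 0]], [[-0.122, 0, 0.06], [0, 0, 0]], [[-0.18, 0, 0.096], [0, 0, 0]], [[-0.234, 0, 0.138], [0, 0, 0]], [[-0.284, 0, 0.182], [0, 0, 0]]])

```text
time_s: 4.07
ee_pos: [541.8, 197.3, 103.1]
orientation: [[-0.14, 0.99, -0.0], [0.99, 0.14, -0.0], [-0.0, -0.0, -1.0]]
ft_force: [-0.8, -0.5, 0.1]
opening: 0.004
gripper_force: 0.3
```

>>> send_rows(series=[[[-0.046, 0, 0.05], [0, 0, 0]], [[-0.091, 0, 0.101], [0, 0, 0]], [[-0.13, 0, 0.157], [0, 0, 0]], [[-0.166, 0, 0.214], [0, 0, 0]], [[-0.196, 0, 0.275], [0, 0, 0]]])

```text
time_s: 4.48
ee_pos: [544.5, 178.0, 75.4]
orientation: [[-0.139, 0.99, -0.0], [0.99, 0.139, -0.0], [-0.0, -0.0, -1.0]]
ft_force: [1.0, 0.0, 0.3]
opening: 0.004
gripper_force: 0.2
```

>>> send_rows(series=[[[-0.027, 0, 0.061], [0, 0, 0]], [[-0.048, 0, 0.126], [0, 0, 0]], [[-0.066, 0, 0.191], [0, 0, 0]], [[-0.072, 0, 0.22], [0, 0, 0]]])

```text
time_s: 4.82
ee_pos: [545.2, 170.9, 53.0]
orientation: [[-0.139, 0.99, -0.001], [0.99, 0.139, -0.0], [-0.0, -0.001, -1.0]]
ft_force: [0.5, -0.4, 0.6]
opening: 0.005
gripper_force: 0.1
```

```bash
python3 - <<'E'
from h import *
s=observe();print(s["ee_pos"],s["ft_force"])
im=get_image("scene")[:,:,::-1];cv2.imwrite("pics/s2.png",cv2.resize(im[140:300,120:380],None,fx=3,fy=3))
E
```

```text
[545.23658371 170.91895562  52.99754312] [ 0.48074987 -0.38228001  0.6205403 ]
```

View pics/s2.png

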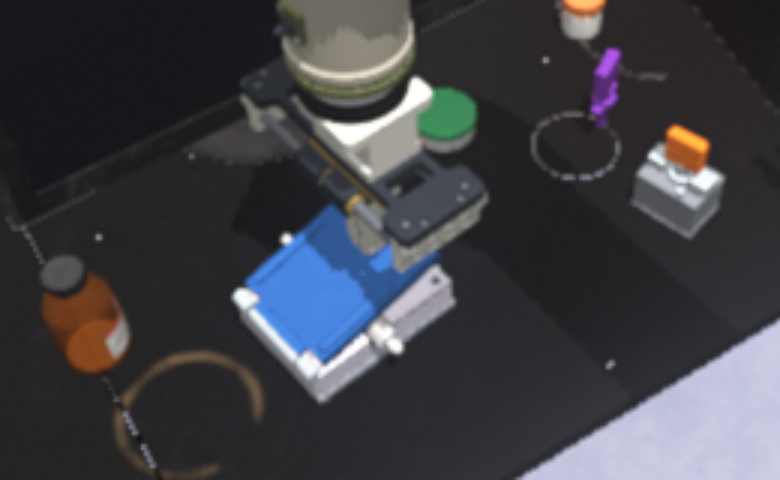

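The crop shows the lid folded down almost shut under the fingers, around (340,280), with the column still in place at (390,340). I'll press it a little, then rise and look from the wrist.

>>> send_rows(series=[[[0, 0, 0.02], [0, 0, 0]], [[0, 0, 0.04], [0, 0, 0]], [[0, 0, 0.04], [0, 0, 0]]])

```text
time_s: 5.12
ee_pos: [545.5, 171.5, 49.9]
orientation: [[-0.14, 0.99, -0.0], [0.99, 0.14, 0.0], [0.0, -0.0, -1.0]]
ft_force: [0.5, 0.3, 0.1]
opening: 0.007
gripper_force: 0.0
```

>>> send_rows(series=[[[0, 0, -0.4], [0, 0, 0]], [[0, 0, -1], [0, 0, 0]], [[0, 0, -1], [0, 0, 0]], [[0, 0, -1], [0, 0, 0]]])

```text
time_s: 5.45
ee_pos: [547.7, 172.6, 154.7]
orientation: [[-0.139, 0.99, 0.007], [0.99, 0.139, 0.002], [0.002, 0.007, -1.0]]
ft_force: [-0.0, 0.2, -0.3]
opening: 0.01
gripper_force: 0.0
```

>>> send_rows(series=[[[-0.4, 0, -0.6], [0, 0, 0]], [[-0.8, 0, -0.6], [0, 0, 0]], [[-0.8, 0, -0.6], [0, 0, 0]], [[-0.8, 0, -0.6], [0, 0, 0]]])

```text
time_s: 5.78
ee_pos: [558.1, 87.1, 211.4]
orientation: [[-0.134, 0.991, 0.003], [0.991, 0.134, -0.002], [-0.003, 0.002, -1.0]]
ft_force: [-0.5, -0.6, -0.0]
opening: 0.003
gripper_force: 0.0
```

```bash
python3 - <<'E'
from h import *
import pickle
s=observe();im=get_image("wrist");cv2.imwrite("pics/w2.png",im[:,:,::-1])
pickle.dump(s,open("w2.pkl","wb"));print(s["ee_pos"],s["orientation"])
print(proj(cam("wrist",s),(548.8,148.7,47)))
E
```

```text
[558.11487911  87.08439075 211.43891402] [[-0.13350494  0.99104487  0.00254975]
 [ 0.99104477  0.13351076 -0.00226764]
 [-0.00258775  0.00222417 -0.99999418]]
[276.76696308 119.11698777]
```

View pics/w2.png

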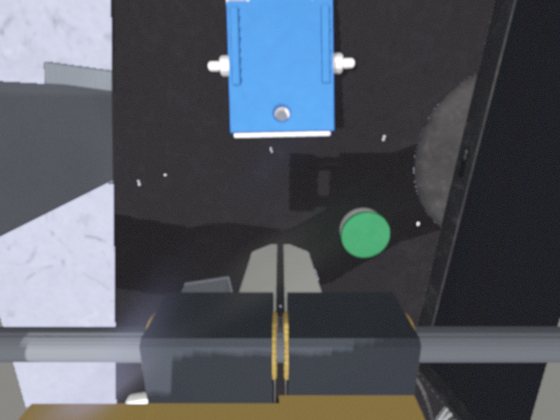

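The hole shows at (282,114) and the lid is down, with the column ends at (214,66) and (346,63) in place. Next is a hover above the parking block with the fingers open.

```bash
python3 - <<'E'
from h import *
import pickle
s=pickle.load(open("w2.pkl","rb"));c=cam("wrist",s)
for z in (47,53): print(ray(c,(282,114),z).round(1))
a,b=ray(c,(214,66),43),ray(c,(346,63),43);print(a.round(1),b.round(1),np.arctan2(*(b-a)[1::-1]))
plan([(490.5,-93,190,-1.2)])
E
```

```text
[553.3 154.3  47. ]
[553.2 154.6  53. ]
[482.  189.9  43. ] [608.2 209.7  43. ] 0.15612178951709196
[535.0, 29.0, 204.0] shift [-0.573, -0.303, 0.069] turn [0.0005, 0.0003, 0.1417] rows 4
[513.0, -32.0, 197.0] shift [-0.648, -0.027, 0.068] turn [0.0, 0.0, 0.1417] rows 4
[490.0, -93.0, 190.0] shift [-0.596, 0.255, 0.068] turn [0.0, 0.0, 0.1417] rows 4
```

>>> send_rows(series=[[[-0.573, -0.303, 0.069], [0, 0, 0.142]], [[-0.573, -0.303, 0.069], [0, 0, 0.142]], [[-0.573, -0.303, 0.069], [0, 0, 0.142]], [[-0.573, -0.303, 0.069], [0, 0, 0.142]]], fingers=60)

```text
time_s: 6.17
ee_pos: [533.5, 30.6, 202.1]
orientation: [[0.309, 0.951, -0.002], [0.951, -0.309, -0.0], [-0.001, -0.002, -1.0]]
ft_force: [0.4, -0.2, -0.3]
opening: 0.244
gripper_force: 0.0
```

>>> send_rows(series=[[[-0.648, -0.027, 0.068], [0, 0, 0.142]], [[-0.648, -0.027, 0.068], [0, 0, 0.142]], [[-0.648, -0.027, 0.068], [0, 0, 0.142]], [[-0.648, -0.027, 0.068], [0, 0, 0.142]]])

```text
time_s: 6.5
ee_pos: [511.5, -30.1, 195.3]
orientation: [[0.689, 0.725, -0.002], [0.725, -0.689, -0.0], [-0.001, -0.001, -1.0]]
ft_force: [0.8, 0.3, 1.1]
opening: 0.529
gripper_force: 0.0
```

>>> send_rows(series=[[[-0.596, 0.255, 0.068], [0, 0, 0.142]], [[-0.596, 0.255, 0.068], [0, 0, 0.142]], [[-0.596, 0.255, 0.068], [0, 0, 0.142]], [[-0.596, 0.255, 0.068], [0, 0, 0.142]], [[-0.596, 0.255, 0.068], [0, 0, 0.142]]])

```text
time_s: 6.92
ee_pos: [490.1, -89.7, 188.7]
orientation: [[0.932, 0.362, -0.001], [0.362, -0.932, 0.0], [-0.001, -0.001, -1.0]]
ft_force: [-0.1, -0.0, -0.2]
opening: 0.644
gripper_force: 0.0
```

>>> send_rows(series=[[[0, 0, 0], [0, 0, 0]], [[0, 0, 0], [0, 0, 0]], [[0, 0, 0], [0, 0, 0]]])

```text
time_s: 7.17
ee_pos: [490.5, -90.0, 189.3]
orientation: [[0.93, 0.367, -0.0], [0.367, -0.93, 0.0], [-0.0, -0.0, -1.0]]
ft_force: [-0.2, 0.9, 0.3]
opening: 0.644
gripper_force: 0.0
```

```bash
python3 - <<'E'
from h import *
import pickle
s=observe();im=get_image("wrist")[:,:,::-1];cv2.imwrite("pics/w3.png",im)
pickle.dump(s,open("w3.pkl","wb"));print(s["ee_pos"],np.array(s["orientation"]).round(3).tolist())
c=cam("wrist",s)
hsv=cv2.cvtColor(im,cv2.COLOR_BGR2HSV)
m=cv2.inRange(hsv,(3,160,120),(18,255,255));m[300:]=0
n,l,st,ce=cv2.connectedComponentsWithStats(m);i=1+np.argmax(st[1:,4]);cn=np.argwhere(l==i)[:,::-1].astype(np.float32)
r=cv2.minAreaRect(cn);print(r,ray(c,r[0],88),cv2.boxPoints(r))
E
```

```text
[490.50815248 -90.03277954 189.31423959] [[0.93, 0.367, -0.0], [0.367, -0.93, 0.0], [-0.0, -0.0, -1.0]]
((281.0, 196.0), (42.0, 10.0), 90.0) [493.36053977 -90.64823787  88.        ] [[276. 175.]
 [286. 175.]
 [286. 217.]
 [276. 217.]]
```

View pics/w3.png

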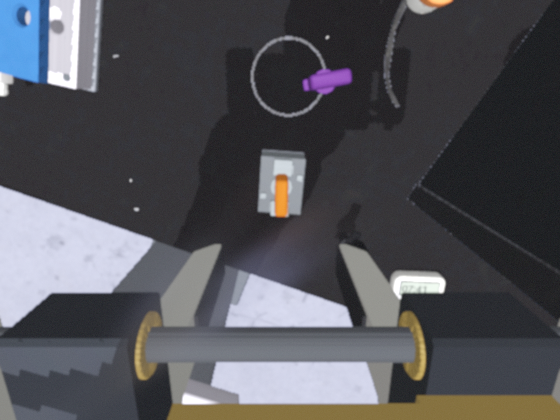

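The view shows the orange knob at (281,196), aligned with image vertical, in the block at (258–305, 150–214). The purple look-alike is at (327,80).

```bash
python3 - <<'E'
from h import *
import pickle
s=pickle.load(open("w3.pkl","rb"));c=cam("wrist",s);X=np.array(s["orientation"])[:,0]
P=ray(c,(281,217.5),88)+17*X;print("knob",P)
Q=np.mean([ray(c,u,40) for u in [(262,150),(305,153),(301,214),(258,212)]],0);print("block",Q)
for z,k in((88,17),(88,-17),(56,17)):
  print(z,k,proj(c,np.r_[P[:2],z]+k*X))
plan([(*P[:2],100,None),(*P[:2],60,None)])
E
```

```text
knob [490.52718123 -91.80759832  87.994706  ]
block [493.44093869 -91.32796932  40.        ]
88 17 [281.07739826 180.54685626]
88 -17 [281.0000228  217.50198468]
56 17 [280.9409357  172.76594571]
[491.0, -92.0, 100.0] shift [-0.005, 0.015, 0.894] turn [-0.0001, 0.0001, 0.0] rows 3
[491.0, -92.0, 60.0] shift [0.0, 0.0, 0.4] turn [0.0, 0.0, 0.0] rows 1
```

>>> send_rows(series=[[[0.005, 0.015, 0.4], [0, 0, 0]], [[0.005, 0.015, 0.8], [0, 0, 0]], [[0.005, 0.015, 0.9], [0, 0, 0]], [[0.005, 0.015, 0.9], [0, 0, 0]]])

```text
time_s: 7.55
ee_pos: [489.6, -91.6, 97.4]
orientation: [[0.931, 0.365, -0.006], [0.365, -0.931, 0.001], [-0.005, -0.003, -1.0]]
ft_force: [0.3, 0.6, -0.0]
opening: 0.642
gripper_force: 0.0
```

>>> send_rows(series=[[[0, 0, 0.2], [0, 0, 0]], [[0, 0, 0.395], [0, 0, 0]], [[0, 0, 0.395], [0, 0, 0]], [[0, 0, 0.395], [0, 0, 0]]])

```text
time_s: 7.88
ee_pos: [491.8, -92.0, 61.1]
orientation: [[0.931, 0.364, -0.0], [0.364, -0.931, -0.0], [-0.0, -0.0, -1.0]]
ft_force: [0.1, -0.6, -1.0]
opening: 0.647
gripper_force: 0.0
```

>>> send_rows(series=[[[0, 0, 0], [0, 0, 0]], [[0, 0, 0], [0, 0, 0]], [[0, 0, 0], [0, 0, 0]], [[0, 0, 0], [0, 0, 0]], [[0, 0, 0], [0, 0, 0]]], fingers=0, force=30)

```text
time_s: 8.3
ee_pos: [491.7, -92.1, 60.7]
orientation: [[0.931, 0.364, 0.001], [0.364, -0.931, -0.0], [0.001, 0.0, -1.0]]
ft_force: [-0.1, 0.6, -0.4]
opening: 0.338
gripper_force: 0.0
```

>>> send_rows(series=[[[0, 0, 0], [0, 0, 0]], [[0, 0, 0], [0, 0, 0]], [[0, 0, 0], [0, 0, 0]], [[0, 0, 0], [0, 0, 0]], [[0, 0, 0], [0, 0, 0]]])

```text
time_s: 8.72
ee_pos: [491.5, -92.0, 60.1]
orientation: [[0.931, 0.364, -0.0], [0.364, -0.931, -0.0], [-0.0, -0.0, -1.0]]
ft_force: [0.9, 0.7, 0.9]
opening: 0.123
gripper_force: 29.9
```

>>> send_rows(series=[[[0, 0, 0], [0, 0, -0.035]], [[0, 0, 0], [0, 0, -0.07]], [[0, 0, 0], [0, 0, -0.105]], [[0, 0, 0], [0, 0, -0.14]], [[0, 0, 0], [0, 0, -0.17]]])

```text
time_s: 9.13
ee_pos: [491.1, -91.9, 60.1]
orientation: [[0.612, 0.791, -0.001], [0.791, -0.612, -0.0], [-0.0, -0.001, -1.0]]
ft_force: [-0.9, 0.8, 2.7]
opening: 0.127
gripper_force: 30.0
```

```bash
python3 -c "
from h import *
s=observe();print(s['ft_force'],s['moment'],s['ee_pos'],s['opening'])"
```

```text
[-0.8879721   0.76558593  2.73087736] [ 0.30335198  0.3208137  -0.01201498] [491.05622977 -91.872335    60.08722252] 0.1269289942597171
```

Turning freely; continue.

>>> send_rows(series=[[[0, 0, 0], [0, 0, -0.035]], [[0, 0, 0], [0, 0, -0.07]], [[0, 0, 0], [0, 0, -0.105]], [[0, 0, 0], [0, 0, -0.14]], [[0, 0, 0], [0, 0, -0.17]]])

```text
time_s: 9.55
ee_pos: [490.8, -91.5, 60.2]
orientation: [[0.124, 0.992, -0.001], [0.992, -0.124, 0.0], [0.0, -0.001, -1.0]]
ft_force: [-2.4, 3.1, 5.5]
opening: 0.125
gripper_force: 30.1
```

>>> send_rows(series=[[[0, 0, 0], [0, 0, -0.035]], [[0, 0, 0], [0, 0, -0.07]], [[0, 0, 0], [0, 0, -0.105]], [[0, 0, 0], [0, 0, -0.14]], [[0, 0, 0], [0, 0, -0.16]]])

```text
time_s: 9.97
ee_pos: [490.4, -91.3, 60.2]
orientation: [[-0.37, 0.929, -0.002], [0.929, 0.37, 0.0], [0.001, -0.001, -1.0]]
ft_force: [-4.2, 3.1, 8.6]
opening: 0.123
gripper_force: 30.1
```

```bash
python3 -c "
from h import *
s=observe();R=np.array(s['orientation']);print(s['ft_force'],s['moment'],s['ee_pos'],s['opening'],np.arctan2(R[1,0],R[0,0])-.315)"
```

```text
[-4.23210799  3.06054793  8.59465026] [ 0.82486932  1.02896831 -0.086207  ] [490.39838411 -91.31527924  60.24792242] 0.1227870312880237 1.6344675050836601
```

>>> send_rows(series=[[[0, 0, -0.05], [0, 0, 0]], [[0, 0, -0.1], [0, 0, 0]], [[0, 0, -0.15], [0, 0, 0]], [[0, 0, -0.15], [0, 0, 0]]])

```text
time_s: 10.3
ee_pos: [491.6, -91.9, 76.0]
orientation: [[-0.362, 0.932, 0.0], [0.932, 0.362, -0.0], [-0.0, 0.0, -1.0]]
ft_force: [-2.2, 3.5, 1.6]
opening: 0.123
gripper_force: 30.0
```

>>> send_rows(series=[[[0, 0, -0.2], [0, 0, 0]], [[0, 0, -0.5], [0, 0, 0]], [[0, 0, -0.8], [0, 0, 0]], [[0, 0, -0.95], [0, 0, 0]], [[0, 0, -0.95], [0, 0, 0]]])

```text
time_s: 10.72
ee_pos: [493.7, -92.5, 173.4]
orientation: [[-0.362, 0.932, 0.006], [0.932, 0.362, -0.002], [-0.004, 0.005, -1.0]]
ft_force: [1.2, -0.2, -1.3]
opening: 0.124
gripper_force: 30.0
```

```bash
python3 -c "
from h import *
s=observe();print(s['ft_force'],s['opening'])
plan([(551,152,172,1.22-.88)])"
```

```text
[ 1.16103536 -0.19621277 -1.29732002] 0.1243718304033485
[513.0, -11.0, 173.0] shift [0.691, 0.473, 0.005] turn [0.0016, 0.0012, 0.0032] rows 2
[532.0, 70.0, 172.0] shift [0.695, 0.466, 0.005] turn [0.0, 0.0, 0.0032] rows 2
[551.0, 152.0, 172.0] shift [0.7, 0.459, 0.005] turn [0.0, 0.0, 0.0032] rows 2
```

>>> send_rows(series=[[[0.35, 0.235, 0], [0, 0, 0]], [[0.691, 0.47, 0], [0, 0, 0]], [[0.691, 0.47, 0], [0, 0, 0]]])

```text
time_s: 10.97
ee_pos: [512.4, -2.7, 170.6]
orientation: [[-0.37, 0.929, 0.004], [0.929, 0.37, 0.004], [0.002, 0.005, -1.0]]
ft_force: [0.7, 1.0, -0.2]
opening: 0.125
gripper_force: 30.0
```

>>> send_rows(series=[[[0.35, 0.235, 0], [0, 0, 0]], [[0.691, 0.47, 0], [0, 0, 0]], [[0.691, 0.47, 0], [0, 0, 0]]])

```text
time_s: 11.22
ee_pos: [530.6, 79.8, 170.4]
orientation: [[-0.371, 0.929, 0.003], [0.929, 0.371, 0.005], [0.004, 0.005, -1.0]]
ft_force: [-0.1, 1.2, 0.5]
opening: 0.125
gripper_force: 30.0
```

>>> send_rows(series=[[[0.35, 0.235, 0], [0, 0, 0]], [[0.691, 0.46, 0], [0, 0, 0]], [[0.691, 0.46, 0], [0, 0, 0]], [[0.691, 0.46, 0], [0, 0, 0]], [[0.691, 0.46, 0], [0, 0, 0]]])

```text
time_s: 11.63
ee_pos: [546.1, 151.4, 169.2]
orientation: [[-0.364, 0.931, -0.001], [0.931, 0.364, -0.001], [-0.001, -0.001, -1.0]]
ft_force: [-0.2, -0.7, -0.6]
opening: 0.131
gripper_force: 30.0
```

>>> send_rows(series=[[[0, 0, 0], [0, 0, 0]], [[0, 0, 0], [0, 0, 0]], [[0, 0, 0], [0, 0, 0]]])

```text
time_s: 11.88
ee_pos: [546.5, 150.5, 170.0]
orientation: [[-0.362, 0.932, -0.0], [0.932, 0.362, -0.001], [-0.001, -0.0, -1.0]]
ft_force: [-0.0, 0.5, -1.9]
opening: 0.122
gripper_force: 30.0
```

```bash
python3 - <<'E'
from h import *
import pickle
s=observe();im=get_image("wrist")[:,:,::-1];cv2.imwrite("pics/w4.png",cv2.resize(im[60:285,140:420],None,fx=2.6,fy=2.6,interpolation=cv2.INTER_CUBIC))
pickle.dump(s,open("w4.pkl","wb"));print(s["ee_pos"],np.array(s["orientation"]).round(3).tolist(),s["ft_force"],s["opening"])
E
```

```text
[546.50287928 150.49151428 169.98689417] [[-0.362, 0.932, -0.0], [0.932, 0.362, -0.001], [-0.001, -0.0, -1.0]] [-1.88482697e-03  4.98562175e-01 -1.90257536e+00] 0.12219301959703212
```

View pics/w4.png

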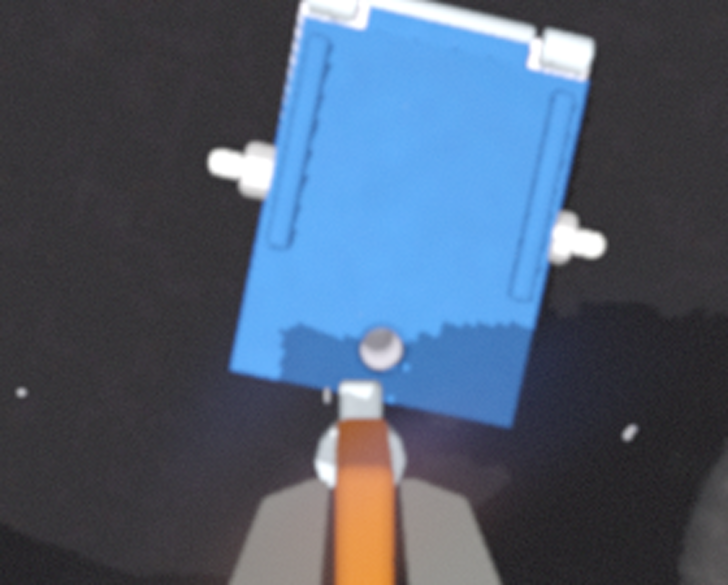

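The crop shows the lid with its hole centred at crop (381,348), which is image (286.5,194). The pin is held upright with its shank tip at crop (361,383), image (279,207), and the column is in place.

```bash
python3 - <<'E'
from h import *
import pickle
s=pickle.load(open("w4.pkl","rb"));c=cam("wrist",s);R=np.array(s["orientation"]);p=np.array(s["ee_pos"])
f=lambda u,v:(u/2.6+140-.3,v/2.6+60-.3)
for z in (47,50,53):
    H=ray(c,f(381,348),z);print("hole",z,H.round(1),(R.T@(H-p)).round(1))
T=ray(c,f(361,381),116);print("tip edge tool",(R.T@(T-p)).round(1), proj(c,p+R@[0,0,54]),proj(c,p+R@[5,0,52]),f(361,381))
# knob near top edge & flange
print("flange centre cols",f(361,455), [proj(c,p+R@[0,0,k]).round(1).tolist() for k in (15,20,-28)])
# lid edges corners, z~47..53
for u in [(232,371),(513,426)]: print("lid corner",ray(c,f(*u),52).round(1))
# stereo check of hole with top image
t=cam("top");im=get_image("top")[:,:,::-1];cv2.imwrite("pics/t4.png",im)
E
```

```text
hole 47 [554.9 150.   47. ] [ -3.5   7.7 123. ]
hole 50 [554.6 150.7  50. ] [ -2.6   7.7 120. ]
hole 53 [554.2 151.5  53. ] [ -1.8   7.6 117. ]
tip edge tool [ 6.   0.7 54. ] [277.56372657 213.91903758] [277.53872758 208.39197235] (278.5461538461538, 206.23846153846154)
flange centre cols (278.5461538461538, 234.7) [[277.2, 233.9], [277.2, 230.9], [276.5, 265.7]]
lid corner [507.5 123.8  52. ]
lid corner [610.4 141.2  52. ]
```

>>> send_rows(series=[[[-0.035, 0.07, 0.15], [0, 0, 0]], [[-0.035, 0.07, 0.35], [0, 0, 0]], [[-0.035, 0.07, 0.5], [0, 0, 0]], [[-0.035, 0.07, 0.5], [0, 0, 0]], [[-0.035, 0.07, 0.5], [0, 0, 0]]])

```text
time_s: 12.4
ee_pos: [553.9, 151.0, 119.8]
orientation: [[-0.364, 0.932, -0.001], [0.932, 0.364, -0.0], [0.0, -0.001, -1.0]]
ft_force: [-0.4, 0.8, -1.0]
opening: 0.122
gripper_force: 30.0
```

>>> send_rows(series=[[[0, 0, 0], [0, 0, 0]], [[0, 0, 0], [0, 0, 0]], [[0, 0, 0], [0, 0, 0]]])

```text
time_s: 12.65
ee_pos: [554.8, 151.5, 121.1]
orientation: [[-0.364, 0.932, 0.001], [0.932, 0.364, 0.0], [-0.0, 0.001, -1.0]]
ft_force: [0.4, 0.3, -1.7]
opening: 0.126
gripper_force: 30.0
```

```bash
python3 - <<'E'
from h import *
import pickle
s=observe();im=get_image("wrist")[:,:,::-1];cv2.imwrite("pics/w5.png",cv2.resize(im[130:270,200:360],None,fx=4,fy=4,interpolation=cv2.INTER_CUBIC))
pickle.dump(s,open("w5.pkl","wb"));print(s["ee_pos"],s["ft_force"],s["opening"])
c=cam("wrist",s);R=np.array(s["orientation"]);p=np.array(s["ee_pos"])
for P in ([0,0,54],[5,0,54],[5,0,48],[3.5,0,54],[0,0,120-53],[0,0,120-47]): q=proj(c,p+R@P);print(P,q.round(1),((q-[200,130]+.4)*4).round())
E
```

```text
[554.75478966 151.4622549  121.07110788] [ 0.40630376  0.27642989 -1.67695442] 0.12603151668364468
[0, 0, 54] [277.6 213.9] [312. 337.]
[5, 0, 54] [277.6 207.6] [312. 312.]
[5, 0, 48] [277.5 210.1] [312. 322.]
[3.5, 0, 54] [277.6 209.5] [312. 319.]
[0, 0, 67] [277.7 208.5] [312. 316.]
[0, 0, 73] [277.7 206.2] [312. 306.]
```

View pics/w5.png

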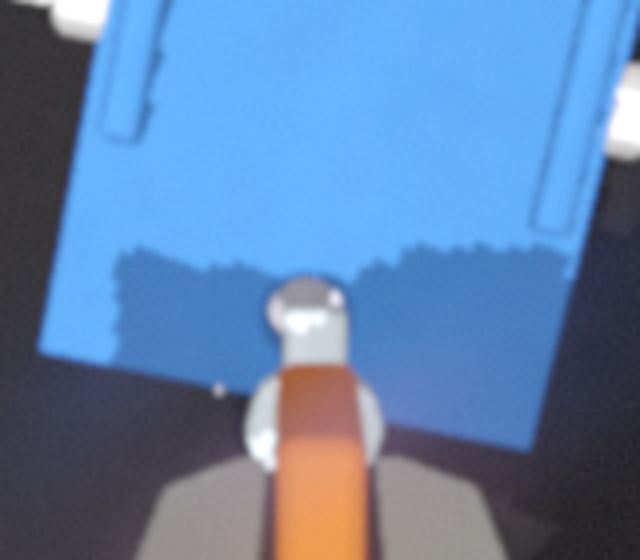

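The crop shows the tip just in front of the lid hole. The hole is about 77 crop px wide and centred near crop (307,310). The shank is at column 316 with its tip edge at row 307, and the knob's end face runs over rows 363–437. I'll check the pin's tilt and offset against these.

```bash
python3 - <<'E'
from h import *
import pickle
s=pickle.load(open("w5.pkl","rb"));c=cam("wrist",s);R=np.array(s["orientation"]);p=np.array(s["ee_pos"])
g=lambda u,v:(u/4+200-.375,v/4+130-.375)
def at(u,v,k):
    r=ray(c,g(u,v),p[2]-k);return (R.T@(r-p)).round(2)
print("knob bottom front (x=17)",at(318,363,4),"knob top front (17)",at(320,437,-28))
print("flange widest",at(314,422,15),at(314,422,20))
for k in (52,54): print("tip edge",at(316,307,k))
for z in (47,50,53): print("hole",z,at(307,310,p[2]-z))
E
```

```text
knob bottom front (x=17) [13.2   1.27  4.  ] knob top front (17) [ 15.01   1.6  -28.  ]
flange widest [-0.86  0.62 15.  ] [-2.94  0.59 20.  ]
tip edge [ 6.56  0.8  52.  ]
tip edge [ 5.92  0.79 54.  ]
hole 47 [-1.15 -1.09 74.07]
hole 50 [-0.18 -1.06 71.07]
hole 53 [ 0.79 -1.03 68.07]
```

>>> send_rows(series=[[[-0.013, -0.018, 0], [0, 0, 0]], [[-0.013, -0.018, 0.06], [0, 0, 0]], [[-0.013, -0.018, 0.12], [0, 0, 0]], [[-0.013, -0.018, 0.15], [0, 0, 0]], [[-0.013, -0.018, 0.18], [0, 0, 0]]])

```text
time_s: 13.12
ee_pos: [553.2, 149.3, 101.7]
orientation: [[-0.364, 0.931, -0.0], [0.931, 0.364, -0.0], [-0.0, -0.0, -1.0]]
ft_force: [0.7, -0.1, 3.3]
opening: 0.123
gripper_force: 30.0
```

>>> send_rows(series=[[[0, 0, 0.02], [0, 0, 0]], [[0, 0, 0.04], [0, 0, 0]], [[0, 0, 0.06], [0, 0, 0]], [[0, 0, 0.06], [0, 0, 0]]])

```text
time_s: 13.45
ee_pos: [552.8, 150.2, 95.7]
orientation: [[-0.364, 0.931, -0.0], [0.931, 0.364, 0.001], [0.001, -0.0, -1.0]]
ft_force: [0.3, 2.4, -1.0]
opening: 0.123
gripper_force: 29.9
```

>>> send_rows(series=[[[0, 0, 0.02], [0, 0, 0]], [[0, 0, 0.04], [0, 0, 0]], [[0, 0, 0.06], [0, 0, 0]], [[0, 0, 0.08], [0, 0, 0]], [[0, 0, 0.08], [0, 0, 0]]])

```text
time_s: 13.87
ee_pos: [552.8, 149.7, 87.6]
orientation: [[-0.364, 0.931, -0.0], [0.931, 0.364, 0.0], [0.0, -0.0, -1.0]]
ft_force: [-0.4, 2.4, -2.3]
opening: 0.128
gripper_force: 29.9
```

>>> send_rows(series=[[[0, 0, 0.03], [0, 0, 0]], [[0, 0, 0.06], [0, 0, 0]], [[0, 0, 0.09], [0, 0, 0]], [[0, 0, 0.12], [0, 0, 0]], [[0, 0, 0.12], [0, 0, 0]]])

```text
time_s: 14.28
ee_pos: [552.8, 149.7, 75.5]
orientation: [[-0.364, 0.931, -0.001], [0.931, 0.364, 0.0], [0.0, -0.0, -1.0]]
ft_force: [-0.3, 4.4, -0.3]
opening: 0.128
gripper_force: 29.9
```

>>> send_rows(series=[[[0.007, 0.003, 0.02], [0, 0, 0]], [[0.007, 0.003, 0.04], [0, 0, 0]], [[0.007, 0.003, 0.06], [0, 0, 0]], [[0.007, 0.003, 0.06], [0, 0, 0]]], force=50)

```text
time_s: 14.62
ee_pos: [553.0, 150.1, 69.9]
orientation: [[-0.364, 0.931, -0.0], [0.931, 0.364, -0.0], [-0.0, -0.0, -1.0]]
ft_force: [-0.4, 2.9, 1.2]
opening: 0.121
gripper_force: 49.9
```

>>> send_rows(series=[[[0, 0, 0.01], [0, 0, 0]], [[0, 0, 0.02], [0, 0, 0]], [[0, 0, 0.02], [0, 0, 0]], [[0, 0, 0.02], [0, 0, 0]]])

```text
time_s: 14.95
ee_pos: [553.2, 150.2, 68.3]
orientation: [[-0.364, 0.931, 0.0], [0.931, 0.364, -0.0], [-0.0, 0.0, -1.0]]
ft_force: [-1.1, 2.8, 5.0]
opening: 0.123
gripper_force: 50.0
```

>>> send_rows(series=[[[0, 0, 0.01], [0, 0, 0]], [[0, 0, 0.02], [0, 0, 0]], [[0, 0, 0.02], [0, 0, 0]], [[0, 0, 0.02], [0, 0, 0]]])

```text
time_s: 15.28
ee_pos: [553.4, 150.5, 67.0]
orientation: [[-0.364, 0.931, 0.001], [0.931, 0.364, 0.0], [-0.0, 0.001, -1.0]]
ft_force: [-2.4, 2.5, 13.5]
opening: 0.121
gripper_force: 50.1
```

>>> send_rows(series=[[[0, 0, 0.005], [0, 0, 0]], [[0, 0, 0.01], [0, 0, 0]], [[0, 0, 0.01], [0, 0, 0]], [[0, 0, 0.01], [0, 0, 0]]])

```text
time_s: 15.62
ee_pos: [553.5, 150.7, 66.8]
orientation: [[-0.364, 0.931, 0.002], [0.931, 0.364, -0.0], [-0.001, 0.002, -1.0]]
ft_force: [-5.2, 1.9, 23.1]
opening: 0.121
gripper_force: 50.2
```

Hard stop at TCP z 66.8, against an expected 67, pressing with 23 N. I'll hold and take one last look.

>>> send_rows(series=[[[0, 0, 0], [0, 0, 0]], [[0, 0, 0], [0, 0, 0]], [[0, 0, 0], [0, 0, 0]], [[0, 0, 0], [0, 0, 0]]])

```text
time_s: 15.95
ee_pos: [553.5, 150.7, 66.8]
orientation: [[-0.364, 0.931, 0.002], [0.931, 0.364, -0.0], [-0.001, 0.002, -1.0]]
ft_force: [-6.2, 2.0, 22.3]
opening: 0.121
gripper_force: 50.2
```

```bash
python3 - <<'E'
from h import *
a=get_image("wrist")[:,:,::-1];b=get_image("scene")[:,:,::-1]
A=cv2.resize(a[90:290,170:390],None,fx=1.8,fy=1.8);B=cv2.resize(b[160:280,170:270],None,fx=3.0,fy=3.0)
cv2.imwrite("pics/f.png",np.hstack([A,B]))
s=observe();print(s["ee_pos"],s["ft_force"],s["moment"],s["gripper_force"])
E
```

```text
[553.50542646 150.69286486  66.83907759] [-5.51557739  1.56939918 22.95447139] [0.56547733 1.20627539 0.00751079] 50.224319100379944
```

View pics/f.png

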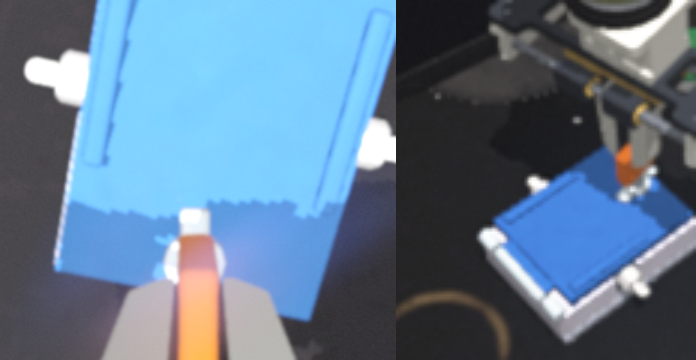

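The final view shows the flange and ear flat on the lid, the lid level, the knob gripped, and both column ends in place. Handing in.

```bash
python3 -c "
from bench import *
print(job_done())"
```

```text
the job is handed in; nothing more can be done
None
```

The job is handed in at about 16 s: the lid is folded shut over the column, and the pin is freed and pushed home through the lid into the base, with the gripper still holding the knob and pressing at about 23 N.

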